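Press a loose rubber foot home with the press pliers and repack the set of wedge feet

TASK

One of the four wedge-shaped laptop riser feet has its rubber button standing loose: stand that wedge on its long side between the jaws of the press pliers with the button facing a jaw, let go, and squeeze the two red handles together until the button snaps home. Then let the pliers spring open and put the wedge back upright on the floor of its blue box, in the empty place between the others, head to tail with its neighbours (thick end beside their thin ends). Press the button only with the pliers, never with the fingers, and leave the other feet standing in their places and everything else on the desk where it is.

Things in the scene. Friction and masses are not known exactly. Their poses are not given: they have to be found in the camera images.
- foot: the foot to mend: beech wedge 64 mm long (its x), 50 mm high, standing on its long side at any yaw; origin at the centre of its underside, z up. Flat face with the button at y = -9.5 mm; sloped face from y = +14.5 mm at the thick end to +4.5 mm at the thin end (9.5 mm in the middle). The end faces are flat and square to x: it can be pinched lengthwise over them (64 mm) from above. 60 g (varies)
- foot_thick (a point): centre of the foot's thick end face (24 mm wide, at x = -32 mm, 25 mm up)
- foot_thin (a point): centre of the foot's thin end face (14 mm wide, at x = +32 mm, 25 mm up)
- bumper (a joint): how far the rubber button is pressed into the foot, m: 0 = loose (standing 8 mm out of the flat face), 0.006 = home (2 mm out). Resistance rises to about 22 N after about 1.5 mm and gives at about 4.5 mm; from there it pulls itself home and stays
- bumper_face (a point): centre of the button's outer face: a black rubber disc of 16 mm diameter, 25 mm above the foot's underside, facing the foot's -y
- press: press pliers on their side, fixed on a steel plate 4 mm thick (x from -45 to +105 mm, 84 mm wide); origin on the desk under the pivot, x from pivot to jaws, z up. Pivot boss 24 mm high, radius 14 mm; arms up to 19 mm high; two jaw posts (16 mm diameter, 42 mm high) at x = 60 mm, their faces 36 mm apart when open (y = +-18 mm)
- jaw_mid (a point): point on the plate's top (4 mm above the desk) midway between the two jaw posts; the foot stands here with its length along the press's x, either way round (button to either jaw); the jaws meet it between 8 and 42 mm above the desk
- handle_left (a joint): left handle (on the press's +y side) hinged at the pivot, rad: 0 = sprung open, grows to 0.19 as it is squeezed towards the other; it moves the jaw at -y. About 0.125 on each handle brings the jaws onto a foot with its button home
- handle_right (a joint): right handle (on the press's -y side), as the left one; it moves the jaw at +y. Each handle springs back open when released; closing them needs 2 N each, and up to about 15 N each while the button snaps
- grip_left (a point): centre of the left handle's red sleeve (round bar of 15 mm diameter, centre 16.5 mm above the desk), 110 mm behind the pivot; the sleeve runs 58 to 150 mm behind the pivot
- grip_right (a point): the same on the right handle; when open the two sleeves measure 65 mm over their outsides here, so both fit between the fingers from above; they close to about 37 mm
- riser_box: blue box, fixed, 78 x 106 mm (x, y), origin at the centre of its underside. Floor 4 mm up, 70 x 98 mm inside; end walls across x 16 mm high, side walls at y = +-49 mm 36 mm high. The feet stand side by side, lengths along x. The empty place is at x = 0, y = +12.5 mm: there the foot's x points along the box's +x (flat face to -y), with about 4 mm to spare either way in y, 3 mm in x
- foot_a: a finished foot like the loose one with its button home, in the box at y = -35.5 mm, thick end at the box's -x
- foot_b: a finished foot at y = -14.5 mm, turned half round (thick end at +x)
- foot_c: a finished foot at y = +35.5 mm, turned half round (thick end at +x)
- calculator: pocket calculator, bystander, 15 mm high
- hinged_tin: green tin, bystander, 79 x 109 mm, 28 mm high
- glue_stick: red and white glue stick, bystander, standing, 28 mm diameter, 85 mm high
- ink_bottle: small brown bottle with black dropper cap, bystander, 34 mm diameter, 102 mm high
- sticky_notes: yellow note pad, bystander, 20 mm high
- glasses_case: black spectacle case, bystander, 38 mm high
- marker_green: green marker, bystander, 17 mm high
Things that resemble listed ones, but are neither listed nor needed, are in the scene too. Leave any green look-alike of the foot_a alone.

How it is judged:
By the outcome, as a careful person would: the job done as asked, in the order asked, and still so for the second after the job is handed in, with the robot touching nothing.
It also fails if it takes over 72 s, if anything falls off the work surface, if the arm or the gripper's body presses on something with over 40 N, if the wrist force passes 120 N, or if a joint passes its speed limit or range.

ROBOT

A 7-joint arm with a two-finger parallel gripper is mounted at the origin on the work surface; the furniture and walls round the work are solid. World frame = base frame: x ahead of the robot, y to its left, z up, the work surface at z = 0. Lengths are in m, angles in rad, forces in N, time in s.
With the tool pointing down it reaches from about 0.425 to 0.925 m from the base axis. Payload 6.8 kg.
Tool frame: the origin (TCP) lies between the finger pads; the fingertips stand 22 mm ahead of it and the grasp point (between the pads) lies 3 mm ahead of it; z points along the fingers, y is the line along which they close (so a half turn about z gives the same grasp; the last joint's range is limited). The gripper opens to 85 mm and grips with 20 to 120 N. Pads are 22 mm wide; open, the fingers measure 114 mm over their backs; the gripper's body (76 mm by 85 mm) begins 54 mm behind the grasp point. The pads swing forward as they close: fully open they stand 13 mm farther back than shut.
Start: joints at [-1.322, 0.477, 0.022, 1.555, -0.011, 1.109, -0.083], TCP at [0.236, 0.633, 0.253] pointing down, gripper open.
Joint ranges: [-2.96, 2.96], [-0.34, 2.1], [-1.41, 1.46], [0.24, 2.44], [-1.37, 4.51], [0.17, 1.92], [-2.96, 2.96]. Speed limits (rad/s): [2.39, 2.39, 3.14, 3.14, 3.14, 3.14, 3.14].

INTERFACE

Orientations are given as a unit quaternion [w, x, y, z].
In Python, from station import bot gives the robot as it stands.
- The arm moves only by the tool servo_tool, never from a script. Its argument "motion" is a list that holds one entry, the list of rows, each a list of 5 numbers: the opening, from 0 (shut) to 1 (fully open), then the shift along the world's x, y, z each as a share of 0.04 m, from -1 to 1, then the turn about the world's z as a share of 0.12 rad, from -1 to 1. A call has 1 to 20 rows; each row shifts and turns the commanded pose from where the row before left it; what a row does not reach is not made up. A row lasts 1/10 s, in which the tool goes at most 50 mm and 8.59 degrees, less where a joint would pass 70% of its speed; a pose out of reach is approached as far as the arm can. A call with a number of a shift or a turn outside -1 to 1 is refused whole. A call with a gripper value outside its range is refused whole. The fingers move at their own pace and stop on an object; "newtons" is the grip in N (left out, the last holds). Time passes only in rows, so rows that do not move let the fingers close. It gives the time, the measured TCP pose, the force, the opening and the grip force at its end, in the units of the state.
- bot.get_obs(): the state, without advancing time (a new reading comes with each control period).
- bot.read_camera(name): name is "side" or "top"; returns (picture, depth): 400x640x3 uint8, red, green, blue; 400x640 float32, m along the optical axis (not along the pixel's ray), 0 where there is no reading.
- bot.get_calibration(name): a dict with "fovy" (degrees; the focal length in pixels is half the picture's height over the tangent of half this angle, whatever the lens; pixels are square), "cx", "cy" (the principal point, pixels), "k1" (the pictures are not rectified: a ray, as slopes to the right and down, at radius r is drawn at 1 + k1 r^2 times it, then the intrinsics apply), "view" (4x4, takes a point from world to camera coordinates). Camera axes: x right, y down, z forward; pixel columns grow to the right and rows downward; lengths in m; the calibration is good to about 2 mm. A picture is of the moment at which its call begins. get_calibration takes no time and is no camera call.
- bot.hand_in(): hands the job in; it is judged then, once.
The state is a dict: "t": time; "q": joint angles; "joint_vel": joint speeds; "joint_torque": joint torques, N m; "eef_pos": TCP position; "tool_rot": TCP orientation; "contact_force": force on the tool from outside, world axes, zero at the start; "torque": the same for the moment, N m; "gripper_width": opening from 0.0 (shut) to 1.0 (fully open); "grasp_force": force on a finger pad.
Only numpy, scipy, OpenCV 4.12 (cv2) and the standard library are available. Lean on these libraries where they do the work, as an engineer would, in place of code of your own. Each camera call takes 0.05 s, during which the arm holds its last target. There are 200 camera calls.

## Working session

There is one attempt and no reset: what is moved stays moved. The work goes in short steps, Python scripts to look and compute and a tool call to move; the robot and the scene stay as the last step left them, time stands still between calls to the robot, and variables do not carry over. Pictures are saved under pics/ and viewed, at most 10 in all, crops included, and the job is handed in when it is done.

Besides the shell and the picture viewer there is one more tool, called after ">>>" in YAML: its name, and indented under it one key for each argument. servo_tool: Moves the arm, as the interface text tells. Shift numbers are shares of 0.04 m and turn numbers shares of 0.12 rad, none past 1 either way. Its arguments: {"type":"object","properties":{"motion":{"type":"array"},"newtons":{"type":"number"}},"required":["motion"]}

```bash
mkdir -p pics; cat > h.py <<'E'
import numpy as np, cv2
from station import bot
def cam(n):
    im,d=bot.read_camera(n); return im,d
def K(n):
    c=bot.get_calibration(n); f=200/np.tan(np.radians(c["fovy"])/2); return c,f
def ray(n,u,v):
    c,f=K(n); u=np.atleast_1d(u).astype(float); v=np.atleast_1d(v).astype(float)
    x=(u-c["cx"])/f; y=(v-c["cy"])/f
    a,b=x.copy(),y.copy()
    for _ in range(20):
        s=1+c["k1"]*(a*a+b*b); a,b=x/s,y/s
    return np.stack([a,b,np.ones_like(a)],-1)
def world(n,u,v,d):  # by depth
    V=np.array(bot.get_calibration(n)["view"]); p=ray(n,u,v)*np.atleast_1d(d)[:,None]
    return (p-V[:3,3])@V[:3,:3]
def plane(n,u,v,z):
    V=np.array(bot.get_calibration(n)["view"]); r=ray(n,u,v)@V[:3,:3]; o=-V[:3,3]@V[:3,:3]
    return o+r*((z-o[2])/r[:,2])[:,None]
def cloud(n,d):
    v,u=np.mgrid[:400,:640]; return world(n,u.ravel(),v.ravel(),d.ravel()).reshape(400,640,3)
E
python3 - <<'E'
from h import *
for n in("top","side"):
    im,d=cam(n); cv2.imwrite(f"pics/{n}0.png",im[...,::-1]); np.savez(f"{n}0.npz",im=im,d=d)
    c,f=K(n); V=np.array(c["view"]); print(n,c["k1"],f,-V[:3,3]@V[:3,:3],V[:3,:3].round(2).tolist())
o=bot.get_obs();print(o["t"],o["eef_pos"],o["tool_rot"],o["contact_force"])
E
```

```text
top -0.02538803746368295 369.0583781057751 [0.49817918 0.00806518 0.90660362] [[0.03, -1.0, 0.02], [-0.99, -0.03, -0.1], [0.1, -0.01, -0.99]]
side -0.09825494562154383 402.5054538513052 [ 0.14731739 -0.19810752  0.81126713] [[0.44, -0.9, 0.0], [-0.74, -0.37, -0.56], [0.5, 0.24, -0.83]]
0.1 [0.23557806 0.63201234 0.25243322] [-9.16795368e-05  1.77449431e-01  9.84129567e-01 -8.28396186e-04] [-0.43791034 -0.92297494 -0.52483074]
```

View pics/top0.png

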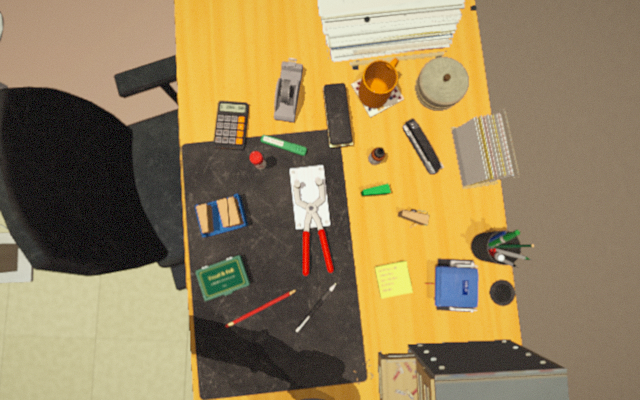

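View pics/side0.png

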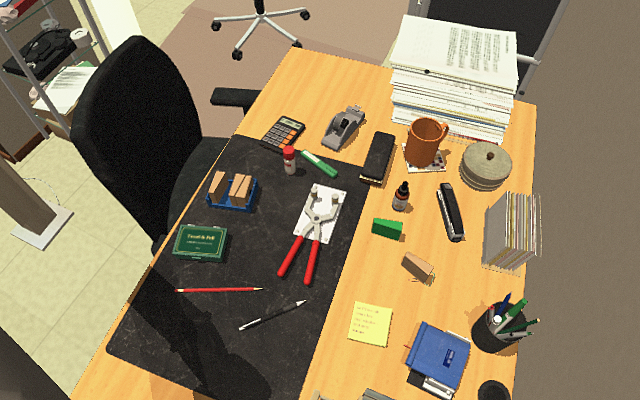

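Top view: loose foot near (414,216), press pivot (310,208), jaws at (297,184)/(322,183), red handles to (306,275)/(328,270), box at (220,214). Side view: foot at (418,266), box (232,193), press (318,215). Now I measure.

```bash
python3 - <<'E'
from h import *
D={n:np.load(f"{n}0.npz") for n in("top","side")}
C={n:cloud(n,D[n]["d"]) for n in D}
def region(n,u0,u1,v0,v1): return D[n]["im"][v0:v1,u0:u1].reshape(-1,3).astype(int),C[n][v0:v1,u0:u1].reshape(-1,3)
def rect(p):
    r=cv2.minAreaRect((p[:,:2]*1000).astype(np.float32)); return np.round(r[0],1),np.round(r[1],1),round(r[2],1)
for n,b in(("top",(385,445,195,235)),("side",(390,445,240,290))):
    rgb,p=region(n,*b); m=(p[:,2]>.042)&(p[:,2]<.06)
    print(n,"foot top",m.sum(),rect(p[m]),p[m].mean(0),cv2.boxPoints(cv2.minAreaRect((p[m][:,:2]*1000).astype(np.float32))).round().tolist(), "desk z",np.median(p[(p[:,2]<.02)][:,2]))
# jaws, boxes
for n,b in(("top",(285,335,165,200)),("side",(295,350,180,215))):
    rgb,p=region(n,*b); m=(p[:,2]>.036)&(p[:,2]<.055)
    q=p[m]; 
    _,lab,cen=cv2.kmeans(q.astype(np.float32),2,None,(3,50,1e-6),5,0); print(n,"jaws",m.sum(),cen.round(4).tolist())
for n,b in(("top",(290,340,220,280)),("side",(270,330,225,290))):
    rgb,p=region(n,*b); m=(rgb[:,0]>120)&(rgb[:,1]<60)&(p[:,2]<.05); q=p[m]
    _,lab,cen=cv2.kmeans(q[:,:2].astype(np.float32),2,None,(3,50,1e-6),5,0)
    print(n,"handles",cen.round(4).tolist(),q[:,2].max())
    for k in(0,1): print(rect(q[lab.ravel()==k]))
for n,b in(("top",(190,250,185,240)),("side",(200,265,165,215))):
    rgb,p=region(n,*b); m=(rgb[:,2]>rgb[:,0]+25)&(p[:,2]>0.01)&(p[:,2]<.045); print(n,"box",m.sum(),rect(p[m]),p[m].max(0),p[m].min(0))
    m=(p[:,2]>.046)&(p[:,2]<.065); print("feet",rect(p[m]))
for n,b in(("top",(280,335,160,235)),("side",(285,355,180,260))):
    rgb,p=region(n,*b); m=(rgb.min(1)>185)&(p[:,2]<.012);print(n,"plate",rect(p[m]))
a=[D["top"]["im"][185:245,370:450],D["top"]["im"][185:245,180:260],D["side"]["im"][235:295,375:455],D["side"]["im"][160:220,190:270]]
a=[cv2.resize(x,(400,300),interpolation=cv2.INTER_CUBIC) for x in a]
cv2.imwrite("pics/crop0.png",np.vstack([np.hstack(a[:2]),np.hstack(a[2:])])[...,::-1])
E
```

```text
top foot top 229 (array([ 557.4, -226.8]), array([65.1, 22.1]), 74.0) [ 0.55605824 -0.22846942  0.04765373] [[538.0, -255.0], [559.0, -261.0], [577.0, -199.0], [556.0, -192.0]] desk z -0.002106849453926349
side foot top 288 (array([ 555.5, -226.7]), array([65.1, 24. ]), 76.5) [ 0.55497441 -0.22988122  0.04801887] [[536.0, -256.0], [560.0, -261.0], [575.0, -198.0], [551.0, -192.0]] desk z -0.001218527932320483
top jaws 71 [[0.6334999799728394, 0.0020000000949949026, 0.042100001126527786], [0.6259999871253967, 0.05350000038743019, 0.04179999977350235]]
side jaws 69 [[0.6251999735832214, 0.051899999380111694, 0.041600000113248825], [0.6323000192642212, 0.0010000000474974513, 0.04129999876022339]]
top handles [[0.4415000081062317, 0.0010000000474974513], [0.49230000376701355, 0.008799999952316284]] 0.02772097991179138
(array([441.1,   0.5]), array([53., 76.]), 6.5)
(array([492.9,   8.5]), array([53. , 64.4]), 7.1)
side handles [[0.4408999979496002, -0.0005000000237487257], [0.49219998717308044, 0.007300000172108412]] 0.029072163122162018
(array([440.7,   0.6]), array([51. , 71.9]), 8.2)
(array([494.7,  10.3]), array([56.5, 65.6]), 8.5)
top box 267 (array([547.6, 233.3]), array([ 78.8, 107. ]), 17.2) [0.59899405 0.29459078 0.03868413] [0.49717902 0.17138559 0.01003287]
feet (array([547.7, 233.5]), array([65.2, 90.3]), 16.7)
side box 289 (array([546.3, 231.8]), array([ 79. , 106.2]), 17.1) [0.59874223 0.27593051 0.0387266 ] [0.49508327 0.17073337 0.01008159]
feet (array([547.4, 231.5]), array([65.8, 92.3]), 16.1)
top plate (array([602.1,  23.7]), array([151.9,  83.4]), 8.1)
side plate (array([601.4,  23.4]), array([152. ,  83.3]), 8.1)
```

View pics/crop0.png

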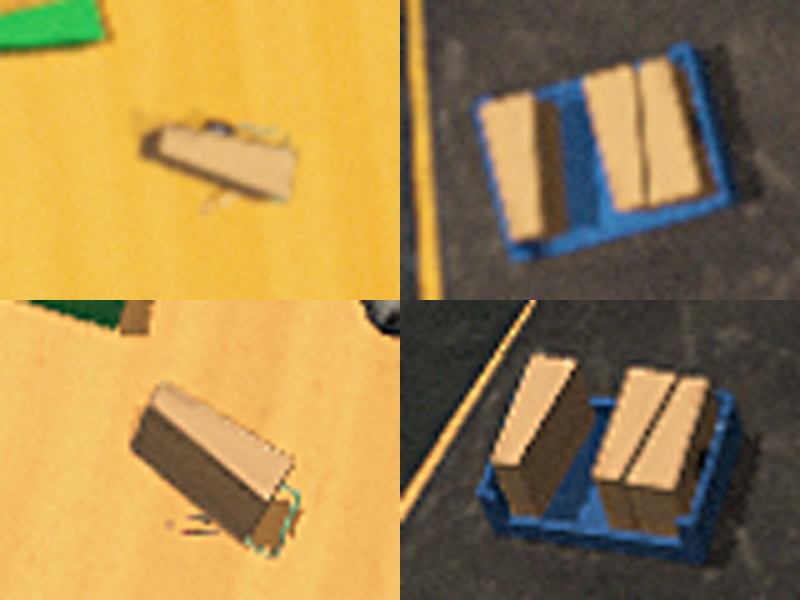

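Crop: loose foot's flat face with button faces world +x (button visible at (217,127) in the crop), thick end at -y; in the box, the lone foot (c) is on the +y side with its thick end at +x, so the box yaw is about +17°. One refinement of the foot's yaw.

```bash
python3 - <<'E'
from h import *
for n,b in(("top",(385,445,195,235)),("side",(390,445,240,290))):
    z=np.load(f"{n}0.npz"); im,d=z["im"].astype(int),z["d"]; P=cloud(n,d)
    v,u=np.mgrid[b[2]:b[3],b[0]:b[1]]; v=v.ravel();u=u.ravel()
    m=(P[v,u,2]>.040)&(P[v,u,2]<.06)&(im[v,u,0]>140); 
    q=plane(n,u[m],v[m],.05)[:,:2]; a=np.radians(77); X=np.array([np.cos(a),np.sin(a)]);Y=np.array([-X[1],X[0]])
    c=q.mean(0); s=(q-c)@X; t=(q-c)@Y
    lo,hi,ss=[],[],[]
    for k in np.arange(-.028,.0281,.004):
        w=abs(s-k)<.003
        if w.sum()>3: ss.append(k);lo.append(t[w].min());hi.append(t[w].max())
    fl=np.polyfit(ss,lo,1);fh=np.polyfit(ss,hi,1)
    print(n,m.sum(),"flat yaw",77+np.degrees(np.arctan(fl[0])),"slope yaw",77+np.degrees(np.arctan(fh[0])),"width mid",fh[1]-fl[1],"len",s.min(),s.max(),"c",c,"centre",c+X*(s.min()+s.max())/2+Y*(fl[1]+fh[1])/2)
E
```

```text
top 231 flat yaw 79.94004284509475 slope yaw 71.62987879394659 width mid 0.01923901635014448 len -0.02979909565343107 0.03475835501596299 c [ 0.5558209  -0.22779452] centre [ 0.55636398 -0.22537505]
side 245 flat yaw 78.54965519219917 slope yaw 70.84443637917248 width mid 0.018129574295365547 len -0.02876996843088913 0.03418308119290384 c [ 0.55576412 -0.22918637] centre [ 0.55646364 -0.22657012]
```

>>> servo_tool:
  motion:
    - [[1,0.7,-1,0,0.15],[1,0.7,-1,0,0.15],[1,0.7,-1,0,0.15],[1,0.7,-1,0,0.15],[1,0.7,-1,0,0.15],[1,0.7,-1,0,0.15],[1,0.7,-1,0,0.15],[1,0.7,-1,0,0.15],[1,0.7,-1,0,0.15],[1,0.7,-1,0,0.13],[1,0.7,-1,0,0],[1,0.3,-1,0,0],[1,0,-1,0,0],[1,0,-1,0,0],[1,0,-1,0,0],[1,0,-1,0,0],[1,0,-1,0,0],[1,0,-1,0,0],[1,0,-1,0,0],[1,0,-1,0,0]]
  newtons: 30

```text
t: 2.1
eef_pos: [0.5553, -0.1689, 0.2531]
tool_rot: [-0.0, 0.089, 0.996, 0.0]
contact_force: [0.6, 0.6, 0.9]
gripper_width: 1.002
grasp_force: 0.0
```

>>> servo_tool:
  motion:
    - [[1,0.03,-0.8,0,0],[1,0,-0.62,0,0],[1,0,0,-0.5,0],[1,0,0,-1,0],[1,0,0,-1,0],[1,0,0,0,0],[1,0,0,0,0]]

```text
t: 2.8
eef_pos: [0.5567, -0.2243, 0.1534]
tool_rot: [-0.001, 0.09, 0.996, 0.0]
contact_force: [1.0, -0.6, 0.2]
gripper_width: 1.0
grasp_force: 0.0
```

>>> servo_tool:
  motion:
    - [[1,0,-0.04,-0.8,0],[1,0,0,-0.8,0],[1,0,0,-0.6,0],[1,0,0,-0.4,0],[1,0,0,-0.2,0],[1,0,0,0,0],[0.6,0,0,0,0],[0.6,0,0,0,0],[0.6,0,0,0,0],[0.6,0,0,0,0],[0.6,0,0,0,0],[0.6,0,0,0,0]]
  newtons: 30

```text
t: 4.0
eef_pos: [0.5581, -0.2264, 0.0429]
tool_rot: [0.001, 0.09, 0.996, -0.0]
contact_force: [-1.3, 0.5, 7.2]
gripper_width: 0.74
grasp_force: 33.7
```

>>> servo_tool:
  motion:
    - [[0.5,0,0,0.2,0],[0.5,0,0,0.5,0],[0.5,0,0,1,0],[0.5,0,0,1,0],[0.5,0,0,1,0],[0.5,0,0,0,0],[0.5,0,0,0,0]]

```text
t: 4.7
eef_pos: [0.5572, -0.2259, 0.1905]
tool_rot: [0.001, 0.089, 0.996, 0.0]
contact_force: [-0.3, 0.3, -1.1]
gripper_width: 0.742
grasp_force: 33.6
```

```bash
python3 - <<'E'
from h import *
a=[]
for n,b in(("top",(360,460,170,245)),("side",(370,490,180,270))):
    im,d=cam(n); np.savez(f"{n}1.npz",im=im,d=d); a.append(cv2.resize(im[b[2]:b[3],b[0]:b[1]],(400,300),interpolation=cv2.INTER_CUBIC))
cv2.imwrite("pics/lift.png",np.hstack(a)[...,::-1]); print(bot.get_obs()["eef_pos"])
E
```

```text
[ 0.55598244 -0.22534337  0.18820877]
```

View pics/lift.png

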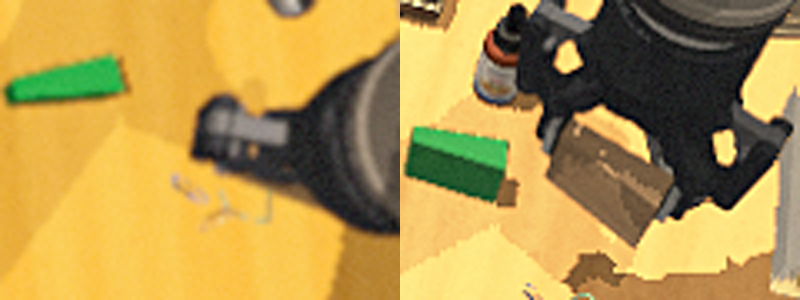

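The foot is held level lengthwise between the pads. Carry it to above the jaws, turning.

>>> servo_tool:
  motion:
    - [[0.5,0.2,0.6,0,-1],[0.5,0.2,0.6,0,-1],[0.5,0.2,0.7,0,-1],[0.5,0.2,0.7,0,-1],[0.5,0.2,0.7,0,-1],[0.5,0.2,0.7,0,-1],[0.5,0.2,0.7,0,-1],[0.5,0.2,0.7,0,-1],[0.5,0.2,0.6,0,-1],[0.5,0,0.4,0,-1],[0.5,0,0,0,-0.4],[0.5,0,0,0,0],[0.5,0,0,0,0]]

```text
t: 6.1
eef_pos: [0.6282, 0.0296, 0.1881]
tool_rot: [-0.0, 0.654, 0.756, -0.001]
contact_force: [-0.2, -0.0, -1.4]
gripper_width: 0.741
grasp_force: 33.6
```

```bash
python3 - <<'E'
from h import *
o=bot.get_obs();q=o["tool_rot"];print(o["eef_pos"],2*np.degrees(np.arctan2(q[2],q[1]))-90,o["gripper_width"])
E
```

```text
[0.62821052 0.02955519 0.18810571] 8.275684577598696 0.7406250852951525
```

>>> servo_tool:
  motion:
    - [[0.5,0.02,0.05,-0.6,0],[0.5,0,0,-0.8,0],[0.5,0,0,-0.6,0],[0.5,0,0,-0.5,0],[0.5,0,0,-0.4,0],[0.5,0,0,-0.3,0],[0.5,0,0,-0.15,0],[0.5,0,0,-0.1,0],[0.5,0,0,0,0],[0.5,0,0,0,0]]

```text
t: 7.1
eef_pos: [0.6303, 0.0321, 0.052]
tool_rot: [0.0, 0.655, 0.756, 0.0]
contact_force: [0.0, -0.3, -1.2]
gripper_width: 0.743
grasp_force: 33.6
```

>>> servo_tool:
  motion:
    - [[0.5,0,0,-0.05,0],[0.5,0,0,-0.05,0],[0.5,0,0,0,0]]

```text
t: 7.4
eef_pos: [0.6304, 0.0322, 0.0493]
tool_rot: [0.0, 0.655, 0.756, 0.001]
contact_force: [-4.3, 1.1, 13.5]
gripper_width: 0.745
grasp_force: 35.3
```

>>> servo_tool:
  motion:
    - [[0.78,0,0,0.03,0],[0.85,0,0,0,0],[0.9,0,0,0,0],[1,0,0,0,0],[1,0,0,0,0],[1,0,0,0.3,0],[1,0,0,0.6,0],[1,0,0,1,0],[1,0,0,1,0],[1,-0.8,0,0.6,0],[1,-1,0,0,1],[1,-1,0,0,1],[1,-1,0,0,1],[1,-0.4,0,0,1],[1,0,0,0,1],[1,0,0,0,1],[1,0,0,0,1],[1,0,0,0,1],[1,0,0,0,1],[1,0,0,0,1]]

```text
t: 9.4
eef_pos: [0.4619, 0.0318, 0.1893]
tool_rot: [0.0, 0.111, 0.994, 0.0]
contact_force: [0.5, -0.5, 1.2]
gripper_width: 1.002
grasp_force: 0.0
```

```bash
cat >> h.py <<'E'
def press(tag):
    a=[]
    for n,b in(("top",(270,350,160,220)),("side",(285,365,170,230))):
        im,d=cam(n); np.savez(f"{n}{tag}.npz",im=im,d=d); a.append(cv2.resize(im[b[2]:b[3],b[0]:b[1]],(400,300),interpolation=cv2.INTER_CUBIC))
        P=cloud(n,d)[b[2]:b[3],b[0]:b[1]].reshape(-1,3); m=(P[:,2]>.047)&(P[:,2]<.065)
        if m.sum()>10:
            r=cv2.minAreaRect((P[m,:2]*1000).astype(np.float32)); print(n,m.sum(),r,P[m,2].mean())
    cv2.imwrite(f"pics/{tag}.png",np.hstack(a)[...,::-1])
    o=bot.get_obs();q=o["tool_rot"];print(o["eef_pos"],2*np.degrees(np.arctan2(q[2],q[1]))-90)
E
python3 -c "
from h import *
press('placed')"
```

```text
top 223 ((630.6129760742188, 32.73177719116211), (64.0372085571289, 21.13711929321289), 2.3094682693481445) 0.05399067278747181
side 205 ((629.1184692382812, 34.03145980834961), (64.3697738647461, 22.287240982055664), 8.551862716674805) 0.053819441769018525
[0.46190925 0.03177458 0.18920528] 77.00095237352238
```

View pics/placed.png

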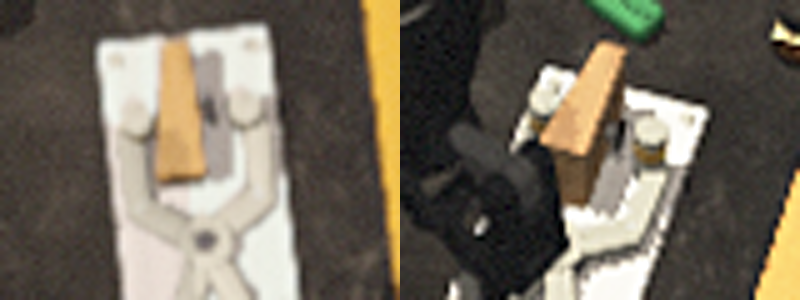

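The foot stands upright at z 0.054 between the posts, with the button (205,105) facing the right jaw. Now to the handles.

>>> servo_tool:
  motion:
    - [[1,0,-0.3,0,1],[1,0,-0.42,0,1],[1,0,0,0,1],[1,0,0,-0.4,0.08],[1,0,0,-0.8,0],[1,0,0,-0.8,0],[1,0,0,-0.6,0],[1,0,0,-0.5,0],[1,0,0,-0.4,0],[1,0,0,-0.3,0],[1,0,0,-0.2,0],[1,0,0,0,0],[1,0,0,0,0]]

```text
t: 10.8
eef_pos: [0.4621, 0.0033, 0.0289]
tool_rot: [0.0, -0.071, 0.997, -0.0]
contact_force: [-0.3, -0.7, 0.4]
gripper_width: 0.999
grasp_force: 0.0
```

>>> servo_tool:
  motion:
    - [[1,0,0,-0.07,0],[0.8,0,0,0,0],[0.7,0,0,0,0],[0.6,0,0,0,0],[0.55,0,0,0,0],[0.5,0,0,0,0],[0.47,0,0,0,0],[0.44,0,0,0,0],[0.4,0,0,0,0],[0.4,0,0,0,0],[0.4,0,0,0,0],[0.4,0,0,0,0]]
  newtons: 35

```text
t: 12.0
eef_pos: [0.4617, 0.0033, 0.0261]
tool_rot: [-0.0, -0.071, 0.997, 0.0]
contact_force: [-2.0, 0.1, 9.7]
gripper_width: 0.4
grasp_force: 14.5
```

```bash
python3 -c "
from h import *
press('sq')"
```

```text
top 221 ((630.7332153320312, 27.94336700439453), (63.8679313659668, 21.000869750976562), 1.8966325521469116) 0.05404670354992558
side 114 ((631.275146484375, 21.894824981689453), (15.257205963134766, 64.24811553955078), 89.41929626464844) 0.053367535175286585
[0.46169423 0.00324056 0.02609512] 98.14944422620115
```

View pics/sq.png

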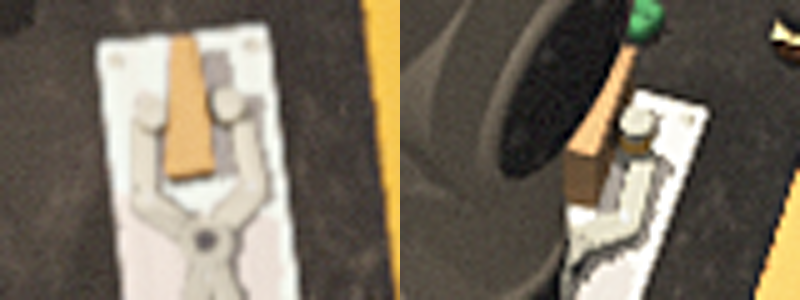

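Jaws are on the foot, but the fingers only reached their target opening; squeeze on until they stall.

>>> servo_tool:
  motion:
    - [[0.36,0,0,0,0],[0.33,0,0,0,0],[0.3,0,0,0,0],[0.25,0,0,0,0],[0.2,0,0,0,0],[0.2,0,0,0,0]]
  newtons: 35

```text
t: 12.7
eef_pos: [0.4616, 0.0031, 0.0264]
tool_rot: [-0.0, -0.071, 0.997, 0.0]
contact_force: [-5.0, -1.0, 15.2]
gripper_width: 0.37
grasp_force: 33.3
```

```bash
python3 -c "
from h import *
press('sq2')
im=np.load('topsq2.npz')['im'];im2=np.load('topplaced.npz')['im']
cv2.imwrite('pics/cmp.png',np.hstack([cv2.resize(i[165:210,285:335],(400,360),interpolation=cv2.INTER_CUBIC) for i in(im2,im)])[...,::-1])"
```

```text
top 221 ((631.0303344726562, 27.89081573486328), (63.90875244140625, 21.05898094177246), 1.707919955253601) 0.0539503618753334
side 110 ((631.1480712890625, 21.955745697021484), (64.13217163085938, 13.568795204162598), 0.5411744713783264) 0.05360517718235392
[0.46154483 0.00314778 0.02638811] 98.14500791472241
```

View pics/cmp.png

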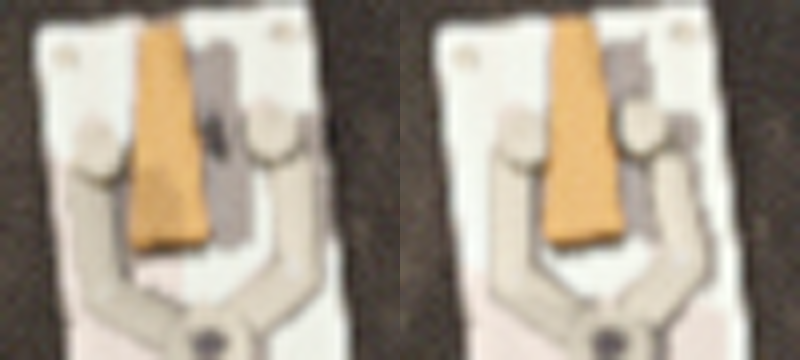

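Fingers stalled at 33 N; post centres are about 36 mm apart, so the button is home. Let the handles open gently and lift off.

>>> servo_tool:
  motion:
    - [[0.45,0,0,0,0],[0.53,0,0,0,0],[0.6,0,0,0,0],[0.67,0,0,0,0],[0.74,0,0,0,0],[0.8,0,0,0,0],[0.9,0,0,0,0],[1,0,0,0,0],[1,0,0,0,0],[1,0,0,0.3,0],[1,0,0,0.6,0],[1,0,0,1,0],[1,0,0,1,0],[1,0,0,1,-1],[1,0,0,0.2,-1],[1,0,0,0,-1],[1,0,0,0,-1],[1,0,0,0,-1],[1,0,0,0,-1],[1,0,0,0,-1]]

```text
t: 14.8
eef_pos: [0.4615, 0.0032, 0.1905]
tool_rot: [0.0, 0.344, 0.939, 0.0]
contact_force: [0.5, 0.1, -0.4]
gripper_width: 1.0
grasp_force: 0.0
```

```bash
python3 - <<'E'
from h import *
press('rel')
for tag in("placed","rel"):
  for n,b in(("top",(270,350,160,220)),("side",(285,365,170,230))):
    z=np.load(f"{n}{tag}.npz"); im,d=z["im"].astype(int),z["d"]; P=cloud(n,d)
    v,u=np.mgrid[b[2]:b[3],b[0]:b[1]]; v=v.ravel();u=u.ravel()
    m=(P[v,u,2]>.046)&(P[v,u,2]<.065)&(im[v,u,0]>im[v,u,2]+25)
    q=plane(n,u[m],v[m],.054)[:,:2]; y0=8; a=np.radians(y0); X=np.array([np.cos(a),np.sin(a)]);Y=np.array([-X[1],X[0]])
    c=q.mean(0); s=(q-c)@X; t=(q-c)@Y; mid=(s.min()+s.max())/2
    lo,hi,ss=[],[],[]
    for k in np.arange(-.028,.0281,.004):
        w=abs(s-mid-k)<.003
        if w.sum()>3: ss.append(k);lo.append(t[w].min());hi.append(t[w].max())
    fl=np.polyfit(ss,lo,1);fh=np.polyfit(ss,hi,1)
    print(tag,n,m.sum(),"flat",y0+np.degrees(np.arctan(fl[0])),"slope",y0+np.degrees(np.arctan(fh[0])),"w",fh[1]-fl[1],"L",s.max()-s.min(),"centre",c+X*mid+Y*(fl[1]+fh[1])/2)
E
```

```text
top 224 ((630.9179077148438, 27.927642822265625), (63.77499771118164, 21.039966583251953), 1.8435052633285522) 0.05397864021055189
side 214 ((629.9644775390625, 29.434425354003906), (64.94635009765625, 23.641042709350586), 6.320838451385498) 0.05355518555868156
[0.46151879 0.00325786 0.19031665] 49.96171323174278
placed top 224 flat 10.594325603722197 slope -1.3824502659051916 w 0.01858963577831166 L 0.06462180628340344 centre [0.62993477 0.03252974]
placed side 206 flat 8.265023667029595 slope -0.4060732598411114 w 0.019121485286845888 L 0.0667969127921875 centre [0.62815014 0.03182538]
rel top 224 flat 9.089447177092072 slope -1.4946865713850102 w 0.017411657770314552 L 0.0638482820007304 centre [0.63110668 0.02881803]
rel side 218 flat 9.500150942696573 slope -1.2045845198928227 w 0.020163370730594585 L 0.06765945812676842 centre [0.62904128 0.02773976]
```

View pics/rel.png

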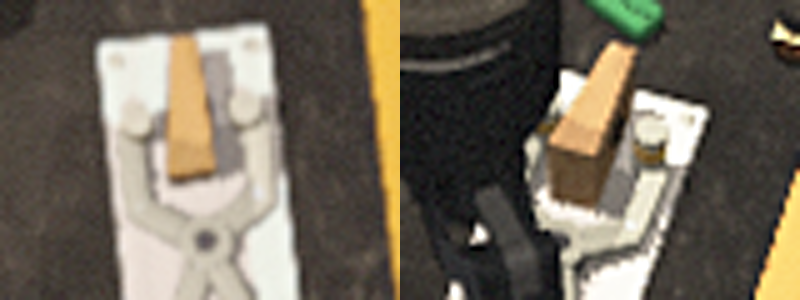

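Pliers sprung open, foot standing between at (190,110), the button no longer standing out. Go back over it.

>>> servo_tool:
  motion:
    - [[1,0.6,0.1,0,-1],[1,0.6,0.1,0,-1],[1,0.6,0.1,0,-1],[1,0.6,0.1,0,-1],[1,0.6,0.1,0,-1],[1,0.6,0.12,0,-1],[1,0.6,0,0,-0.1],[1,0,0,0,0],[1,0,0,0,0],[1,0,0,-0.6,0],[1,0,0,-0.6,0],[1,0,0,-0.6,0],[1,0,0,0,0],[1,0,0,0,0]]

```text
t: 16.3
eef_pos: [0.6291, 0.0278, 0.1183]
tool_rot: [-0.0, 0.655, 0.755, -0.0]
contact_force: [0.9, 0.9, 0.9]
gripper_width: 1.003
grasp_force: 0.0
```

```bash
python3 - <<'E'
from h import *
o=bot.get_obs();q=o["tool_rot"];print(o["eef_pos"],2*np.degrees(np.arctan2(q[2],q[1]))-90)
E
```

```text
[0.62909594 0.02783501 0.11826641] 8.114283593192312
```

>>> servo_tool:
  motion:
    - [[1,0.02,0,-0.5,0],[1,0,0,-0.5,0],[1,0,0,-0.4,0],[1,0,0,-0.3,0],[1,0,0,0,0],[0.8,0,0,0,0],[0.6,0,0,0,0],[0.6,0,0,0,0],[0.6,0,0,0,0],[0.6,0,0,0,0],[0.6,0,0,0,0]]
  newtons: 30

```text
t: 17.4
eef_pos: [0.6314, 0.0279, 0.0508]
tool_rot: [0.001, 0.656, 0.755, 0.001]
contact_force: [-1.6, -0.0, 6.1]
gripper_width: 0.74
grasp_force: 33.9
```

>>> servo_tool:
  motion:
    - [[0.5,0,0,0.2,0],[0.5,0,0,0.5,0],[0.5,0,0,1,0],[0.5,0,0,1,0],[0.5,0,0,0.8,0],[0.5,-0.2,0.5,0,0.2],[0.5,-0.3,0.7,0,0.3],[0.5,-0.3,0.7,0,0.3],[0.5,-0.3,0.7,0,0.3],[0.5,-0.3,0.7,0,0.2],[0.5,-0.3,0.7,0,0],[0.5,-0.3,0.7,0,0],[0.5,-0.2,0.7,0,0],[0.5,0,0,0,0],[0.5,0,0,0,0],[0.5,0,0,0,0]]

```text
t: 19.0
eef_pos: [0.5428, 0.2429, 0.1899]
tool_rot: [0.0, 0.595, 0.804, -0.0]
contact_force: [-0.1, -0.4, -1.1]
gripper_width: 0.74
grasp_force: 33.6
```

```bash
python3 - <<'E'
from h import *
for i in range(3):
    im,d=cam("side")
o=bot.get_obs();q=o["tool_rot"];print(o["eef_pos"],2*np.degrees(np.arctan2(q[2],q[1]))-90,o["gripper_width"])
# box/feet check from initial pictures: corner-based gap centre between foot_b and foot_c tops (z=.054)
for n,b in(("top",(190,250,185,240)),("side",(200,265,165,215))):
    z=np.load(f"{n}0.npz");im0,d0=z["im"].astype(int),z["d"];P=cloud(n,d0)[b[2]:b[3],b[0]:b[1]].reshape(-1,3)
    m=(P[:,2]>.046)&(P[:,2]<.062);a=np.radians(17);X=np.array([np.cos(a),np.sin(a)]);Y=np.array([-X[1],X[0]])
    r=P[m][:,:2]-[.547,.2325]; s=r@X;t=r@Y
    for k in(-.024,0,.024):
        w=abs(s-k)<.005; tt=np.sort(t[w]); g=np.argmax(np.diff(tt)); print(n,k,tt[0].round(4),tt[g].round(4),tt[g+1].round(4),tt[-1].round(4))
    print(s.min(),s.max())
E
```

```text
[0.54296744 0.24279348 0.18985305] 16.910354505187897 0.7406709202304997
top -0.024 -0.0443 -0.0039 0.0302 0.0449
top 0 -0.0444 -0.0044 0.0268 0.0449
top 0.024 -0.0441 -0.0036 0.0228 0.0455
-0.031815923247251264 0.033490283146367004
side -0.024 -0.0468 -0.0064 0.0288 0.0443
side 0 -0.0461 -0.006 0.0237 0.0444
side 0.024 -0.0446 -0.0058 0.0194 0.0448
-0.03341411595335465 0.033620777706727466
```

>>> servo_tool:
  motion:
    - [[0.5,0.05,0.015,-0.5,0],[0.5,0,0,-0.8,0],[0.5,0,0,-0.6,0],[0.5,0,0,-0.4,0],[0.5,0,0,0,0],[0.5,0,0,0,0]]

```text
t: 19.75
eef_pos: [0.5452, 0.2444, 0.0983]
tool_rot: [0.0, 0.595, 0.804, 0.0]
contact_force: [0.4, -1.2, -1.1]
gripper_width: 0.745
grasp_force: 33.5
```

>>> servo_tool:
  motion:
    - [[0.5,0,-0.02,-0.2,0],[0.5,0,0,-0.3,0],[0.5,0,0,-0.3,0],[0.5,0,0,-0.2,0],[0.5,0,0,-0.1,0],[0.5,0,0,0,0],[0.5,0,0,0,0]]

```text
t: 20.45
eef_pos: [0.5447, 0.2439, 0.0538]
tool_rot: [0.0, 0.595, 0.804, 0.0]
contact_force: [-0.3, 0.1, -0.7]
gripper_width: 0.744
grasp_force: 33.5
```

>>> servo_tool:
  motion:
    - [[0.5,0,0,-0.04,0],[0.5,0,0,-0.04,0],[0.5,0,0,0,0]]

```text
t: 20.75
eef_pos: [0.5448, 0.2441, 0.0509]
tool_rot: [0.0, 0.595, 0.804, 0.0]
contact_force: [-0.6, 0.7, 1.1]
gripper_width: 0.737
grasp_force: 33.8
```

>>> servo_tool:
  motion:
    - [[0.5,0,0,-0.03,0],[0.5,0,0,0,0]]

```text
t: 20.95
eef_pos: [0.5448, 0.2441, 0.0508]
tool_rot: [-0.0, 0.595, 0.804, 0.001]
contact_force: [-3.9, -1.0, 14.0]
gripper_width: 0.739
grasp_force: 35.3
```

Landed at the expected height. Release, lift straight up, back away and check.

>>> servo_tool:
  motion:
    - [[0.78,0,0,0.03,0],[0.85,0,0,0,0],[0.9,0,0,0,0],[0.9,0,0,0,0],[0.9,0,0,0.3,0],[0.9,0,0,0.6,0],[0.9,0,0,1,0],[0.9,0,0,1,0],[0.9,0,0,0.6,0],[0.9,0,-0.8,0,0],[0.9,0,-1,0,0],[0.9,0,-1,0,0],[0.9,0,-1,0,0],[0.9,0,-1,0,0],[0.9,0,-1,0,0],[0.9,0,-1,0,0],[0.9,0,0,0,0],[0.9,0,0,0,0]]

```text
t: 22.75
eef_pos: [0.5445, -0.0292, 0.1912]
tool_rot: [0.0, 0.596, 0.803, 0.0]
contact_force: [0.2, 0.7, 0.7]
gripper_width: 0.898
grasp_force: 0.0
```

```bash
python3 - <<'E'
from h import *
a=[]
for n,b in(("top",(180,260,185,245)),("side",(190,270,160,220))):
    im,d=cam(n); cv2.imwrite(f"pics/{n}end.png",im[...,::-1]); a.append(cv2.resize(im[b[2]:b[3],b[0]:b[1]],(400,300),interpolation=cv2.INTER_CUBIC))
    P=cloud(n,d)[b[2]:b[3],b[0]:b[1]].reshape(-1,3);m=(P[:,2]>.046)&(P[:,2]<.065);print(m.sum(),P[m,2].mean(),cv2.minAreaRect((P[m,:2]*1000).astype(np.float32)))
cv2.imwrite("pics/end.png",np.hstack(a)[...,::-1])
E
```

```text
988 0.05345367326191681 ((547.7886962890625, 233.46023559570312), (64.80126953125, 90.8190689086914), 16.337282180786133)
853 0.053341752839448045 ((548.0224609375, 231.56649780273438), (66.9993667602539, 91.3235855102539), 16.537261962890625)
```

View pics/end.png

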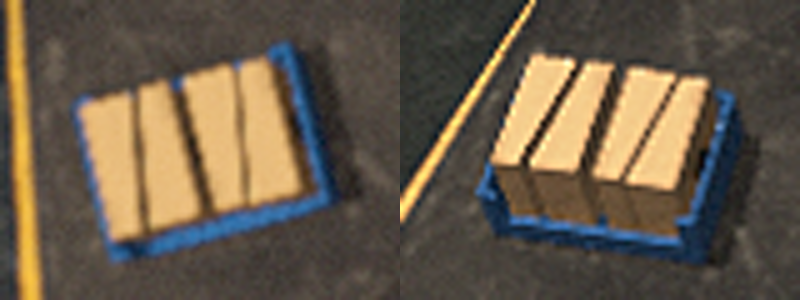

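The four feet stand in the box alternating thick and thin, all at z 0.054; the mended one sits at (165,155) in the crop.

```bash
python3 -c "
from station import bot
print(bot.hand_in())"
```

```text
the job is handed in; nothing more can be done
None
```

The job is handed in: the pliers pressed the button home (the squeeze stalled at 33 N with the jaws about 36 mm apart), and the foot stands upright in its empty place in the box, head to tail with its neighbours, at about 23 s of the 72 s allowed.

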